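Let the large lime out of the chute

TASK

Two limes wait behind the gates of the two-lane wooden chute: push the sliding catch tray sideways, all the way to its stop, so that it stands under the lane holding the larger lime. Then press down the outer end of that lane's rocking lever with the fingertips so that its gate lifts and the larger lime rolls into the tray, and let the lever come up again so that the gate is shut. Keep the smaller lime behind its own gate, never touch the limes, pick nothing up and leave the other things on the ledge where they are.

Things in the scene. Friction and masses are not known exactly. Their poses are not given: they have to be found in the camera images.
- chute: Fixed wooden two-lane chute, origin at ledge height; x points downhill along the lanes (away from the robot), y left, z up. Base board x -120 to 170, y -135 to 135 mm. Lanes centred at y = +50 (left) and -50 mm (right), 60 mm wide inside, walls 32 mm; floor slopes 10 degrees from x = -110 (92 mm high) to open mouths at x = 70 (60 mm high). Gates at x = 20 mm.
- large_lime: The larger lime, a loose ball 46 mm in diameter, about 55 g; origin at its centre. It waits in either lane, uphill of the gate.
- small_lime: The smaller lime, a loose ball 34 mm in diameter, 25 g; origin at its centre. It waits in the other lane.
- tray (a joint): Position of the catch tray along the chute's y axis, -0.05 to +0.05 m: +0.05 (its left stop) is centred under the left lane's mouth, -0.05 (right stop) under the right lane's; starts somewhere between. It slides on runners, stays where it is left, and takes about 2 N to push.
- tray_in (a point): Middle of the catch tray's floor, 21 mm above the ledge, axes parallel to the chute's. Open aluminium tray, 98 mm (x) by 80 mm (y) outside, walls 4 mm, in front of the lane mouths, centred at chute x = 114 mm; the outsides of its side walls (facing -y and +y) can be pushed on, 13 to 55 mm above the ledge; far wall 88 mm high, near wall 43 mm.
- lever_left (a joint): Left lane's rocking lever: aluminium beam along y between wooden posts (134 mm high) at x = 20, y = 125 mm; pivot 125 mm high. Inner end: gate blade (28 mm wide, 12 mm above the lane floor); outer end: press pad. 0 = level, gate shut; grows as the pad goes down, stop 0.6 rad; from about 0.5 the larger lime passes. A spring returns it to 0; pressing mid-pad takes about 4 N at first, 8 N fully down.
- lever_right (a joint): The same for the right lane, mirrored: pivot at y = -125 mm, pad at the outer (-y) end.
- pad_left (a point): Middle of the top face of the left lever's press pad, 44 mm (x) by 50 mm (y), 75 mm outward of the pivot, at chute x = 20, y = +200 mm, 137 mm above the ledge when level; sinks about 42 mm at full press.
- pad_right (a point): The same on the right lever, at chute x = 20, y = -200 mm.
- molcajete: Bystander: three-legged basalt mortar, 150 mm across, 95 mm tall, origin at the middle of its underside.
- tub: Bystander: blue plastic tub with lid, 106 x 136 x 69 mm, origin at the middle of its underside.
- tongs: Bystander: wooden tongs lying flat, 240 mm long (along own y), 14 mm high, origin under the middle.
- bowl: Bystander: aluminium basting bowl, 120 mm across, 50 mm tall, origin under the middle.
Things that resemble listed ones, but are neither listed nor needed, are in the scene too. Leave any blue, pink or purple look-alike of the small_lime alone.

How it is judged:
By the outcome, as a careful person would: the job done as asked, in the order asked, and still so for the second after the job is handed in, with the robot touching nothing.
It also fails if it takes over 51 s, if anything falls off the work surface, if the arm or the gripper's body presses on something with over 40 N, if the wrist force passes 120 N, or if a joint passes its speed limit or range.

ROBOT

A 7-joint arm with a two-finger parallel gripper is mounted at the origin on the work surface. World frame = base frame: x ahead of the robot, y to its left, z up, the work surface at z = 0. Lengths are in m, angles in rad, forces in N, time in s.
With the tool pointing down it reaches from about 0.4 to 0.85 m from the base axis. Payload 10.4 kg.
Tool frame: the origin (TCP) lies on the mounting face of the last link; the fingertips stand r.tips_ahead ahead of it and the grasp point (between the pads) lies 164 mm ahead of it (r.tips_ahead is the distance from the TCP to the fingertips, in m); z points along the fingers, y is the line along which they close (so a half turn about z gives the same grasp; the last joint's range is limited). The gripper opens to 87 mm and grips with 3 to 60 N. Pads are 19 mm wide; open, the fingers measure 117 mm over their backs; the gripper's body (75 mm by 190 mm) begins 51 mm behind the grasp point.
Start: joints at [1.151, 0.332, -0.065, 1.46, 0.022, 1.35, -0.088], TCP at [0.242, -0.576, 0.405] pointing down, gripper open.
Joint ranges: [-2.6, 2.6], [-0.5, 2.12], [-1.47, 1.34], [0.16, 2.42], [-1.27, 4.41], [0.06, 2.06], [-2.6, 2.6]. Speed limits (rad/s): [2.22, 2.22, 2.79, 2.79, 3.14, 3.14, 3.14].

INTERFACE

Orientations are given as a unit quaternion [x, y, z, w].
In Python, from bench import telemetry, imaging, job, r gives the robot as it stands.
- The arm moves only by the tool move_arm, never from a script. Its argument "steps" is a list of rows, each an object of numbers: "dx", "dy", "dz": the shift along the tool's x, y, z in cm; "spin": the turn about the tool's z in rad. In form: [{"dx": .., "dy": .., "dz": .., "spin": ..}, ...]. A call has 1 to 12 rows; each row shifts and turns the commanded pose from where the row before left it, along the tool's axes as they then stand; what a row does not reach is not made up. A row lasts 1/10 s, in which the tool goes at most 50 mm and 8.59 degrees, less where a joint would pass 70% of its speed; a pose out of reach is approached as far as the arm can. A call with a gripper value outside its range is refused whole. "claw" is the finger opening in cm, from 0 to 8.7, set as the call begins (left out, the last holds). The fingers move at their own pace and stop on an object; "squeeze" is the grip in N (left out, the last holds). Time passes only in rows, so rows that do not move let the fingers close. It gives the time, the measured TCP pose, the force, the opening and the grip force at its end, in the units of the state.
- telemetry.read_state(): the state, without advancing time (a new reading comes with each control period).
- imaging.camera(name): name is "side" or "top" or "wrist"; returns a dict with "img" (384x512x3 uint8, red, green, blue), "camera_matrix" (3x3 intrinsics, pixels), "D" ([k1, k2, p1, p2, k3] as OpenCV has them; the pictures are not rectified), "R" (3x3) and "t" (3): a world point X has camera coordinates R X + t. Camera axes: x right, y down, z forward; pixel columns grow to the right and rows downward; lengths in m; the calibration is good to about 2 mm. A picture is of the moment at which its call begins. There is no depth.
- job.close_job(): hands the job in; it is judged then, once.
The state is a dict: "time": time; "joint_positions": joint angles; "joint_vel": joint speeds; "joint_torque": joint torques, N m; "ee_pos": TCP position; "eef_rot": TCP orientation; "ft_force": force on the tool from outside, world axes, zero at the start; "torque": the same for the moment, N m; "width": finger opening in m; "grip_force": force on a finger pad.
Only numpy, scipy, OpenCV 4.12 (cv2) and the standard library are available. Lean on these libraries where they do the work, as an engineer would, in place of code of your own. Each camera call takes 0.05 s, during which the arm holds its last target. There are 200 camera calls.

## Working session

There is one attempt and no reset: what is moved stays moved. The work goes in short steps, Python scripts to look and compute and a tool call to move; the robot and the scene stay as the last step left them, time stands still between calls to the robot, and variables do not carry over. Pictures are saved under pics/ and viewed, at most 10 in all, crops included, and the job is handed in when it is done.

Besides the shell and the picture viewer there is one more tool, called by a JSON object that holds its "api" and its "payload". move_arm: Moves the arm, as the interface text tells. Its arguments: {"type":"object","properties":{"steps":{"type":"array","items":{"type":"object","properties":{"dx":{"type":"number"},"dy":{"type":"number"},"dz":{"type":"number"},"spin":{"type":"number"}}}},"claw":{"type":"number"},"squeeze":{"type":"number"}},"required":["steps"]}

```bash
mkdir -p pics; python3 - <<'E'
from bench import telemetry, imaging, job, r
import cv2,pickle,numpy as np
print(telemetry.read_state(), r.tips_ahead)
for n in ("top","side"):
    c=imaging.camera(n); pickle.dump(c,open(n+".pkl","wb")); cv2.imwrite(f"pics/{n}0.png",cv2.resize(c["img"][:,:,::-1],(800,600)))
    print(n,c["camera_matrix"],c["D"],c["R"],c["t"])
E
```

```text
{'time': 0.0, 'joint_positions': array([ 1.15144419,  0.33286066, -0.06472044,  1.4609206 ,  0.02158472,
        1.34991789, -0.08852376]), 'joint_vel': array([-0.00136767, -0.00061914, -0.00116669,  0.00097758, -0.00148504,
       -0.001661  ,  0.00091047]), 'joint_torque': array([-1.25103801e-03, -6.23261118e+01,  2.41674646e-02, -3.89893878e+01,
       -6.14076946e-02,  3.99526872e-02,  1.55148332e-04]), 'ee_pos': array([ 0.24148386, -0.57632436,  0.40397071]), 'eef_rot': array([ 9.80386409e-01,  1.97083713e-01, -1.60793069e-04, -6.87250540e-04]), 'ft_force': array([-0.30510551, -0.82903305, -0.16960523]), 'torque': array([ 0.03590273,  0.00299685, -0.0649469 ]), 'grip_force': 0.0, 'width': 0.08701717104434306} 0.1822
top [[368.86401011   0.         260.11450577]
 [  0.         368.86401011 187.0357927 ]
 [  0.           0.           1.        ]] [-0.09806141  0.          0.          0.          0.        ] [[ 7.76656870e-03 -9.99969284e-01  1.05427189e-03]
 [-9.98147495e-01 -7.81603219e-03 -6.03364539e-02]
 [ 6.03428408e-02 -5.83711633e-04 -9.98177540e-01]] [0.00997092 0.51521489 0.98656957]
side [[391.7119086    0.         260.82518197]
 [  0.         391.7119086  194.20918815]
 [  0.           0.           1.        ]] [-0.10290567  0.          0.          0.          0.        ] [[-0.78500569 -0.61931819 -0.0145273 ]
 [-0.34833489  0.46067492 -0.81635864]
 [ 0.51227812 -0.63578581 -0.57736256]] [0.41987633 0.23567271 0.83940572]
```

View pics/top0.png

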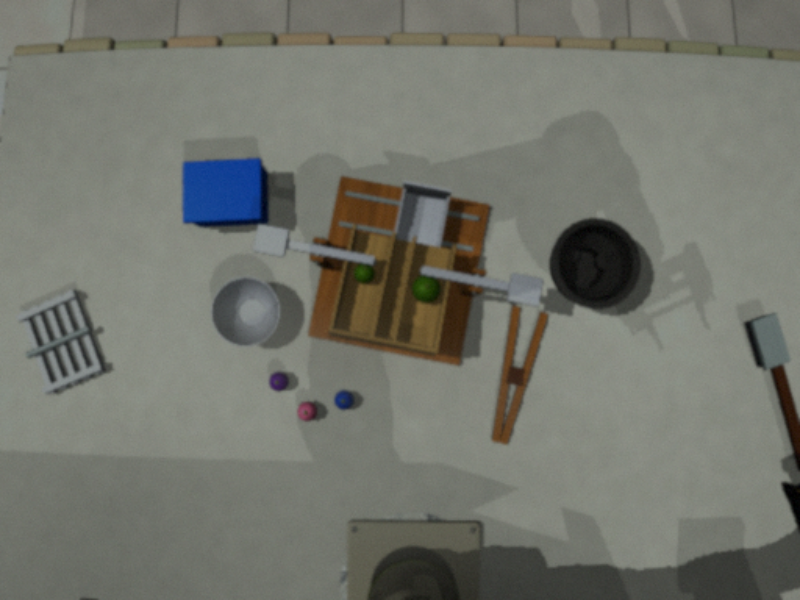

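View pics/side0.png

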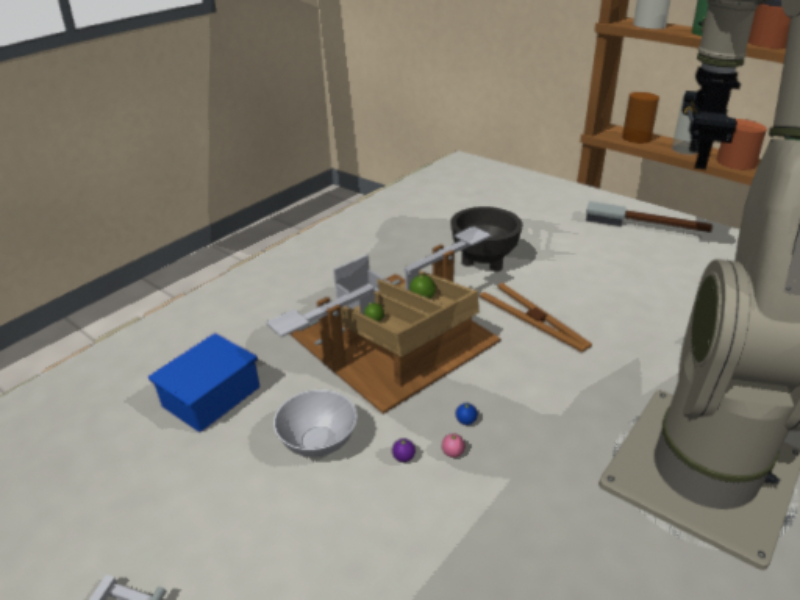

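Top view: the two candidates are the green limes at (364,272) in the left lane and (426,288) in the right lane. The right one looks larger, so I'll confirm that in a crop. The purple, pink and blue balls at (279,381), (307,411) and (344,400) are look-alikes to leave alone. The tray is at (425,215), the molcajete is next to the right pad (526,290), and the tongs lie just below that pad.

```bash
cat > h.py <<'E'
import numpy as np,cv2,pickle
from scipy.optimize import least_squares
def proj(c,P): return cv2.projectPoints(np.array(P,float).reshape(-1,1,3),cv2.Rodrigues(c["R"])[0],c["t"],c["camera_matrix"],c["D"])[0].reshape(-1,2)
def w(p,P):
    P=np.array(P,float); a=p[2]; return np.c_[p[0]+np.cos(a)*P[:,0]-np.sin(a)*P[:,1],p[1]+np.sin(a)*P[:,0]+np.cos(a)*P[:,1],P[:,2]]
E
python3 - <<'E'
from h import *
c=pickle.load(open("top.pkl","rb"))
M=[[.17,.135,.012],[.17,-.135,.012],[-.12,-.135,.012],[-.12,.135,.012],[.02,.2,.137],[.02,-.2,.137]]
px=np.array([(343,178),(491,205),(461,363),(310,336),(272,240),(526,290)])*.64
f=least_squares(lambda p:(proj(c,w(p,M))-px).ravel(),[.6,0,-.15]); p=f.x
print(p,f.fun.round(1)); np.save("p.npy",p)
im=c["img"][100:250,180:380,::-1]; S=4
im=cv2.resize(im,None,fx=S,fy=S,interpolation=cv2.INTER_CUBIC)
tr=lambda y:[[.114+sx*.049,y+sy*.04,.055] for sx in(-1,1) for sy in (-1,1)]
for q in proj(c,w(p,M)): cv2.circle(im,tuple(int(v) for v in (q-[180,100]+.5)*S),4,(0,0,255),1)
for y,col in((0,(255,0,255)),(-.05,(255,255,0))):
  for q in proj(c,w(p,tr(y))): cv2.circle(im,tuple(int(v) for v in (q-[180,100]+.5)*S),4,col,1)
cv2.imwrite("pics/crop1.png",im)
print(w(p,[[.114,-.04,.04],[.114,.04,.04],[.02,-.2,.137],[.02,.2,.137]]))
E
```

```text
[ 0.53031927  0.02878342 -0.18310599] [-0.8 -1.6  0.2 -0.6  0.1  1.9 -0.7  0.3  0.2  0.3  0.9 -0.4]
[[ 0.63513014 -0.03130553  0.04      ]
 [ 0.6496969   0.0473571   0.04      ]
 [ 0.51356802 -0.17151485  0.137     ]
 [ 0.58640183  0.22179831  0.137     ]]
```

View pics/crop1.png

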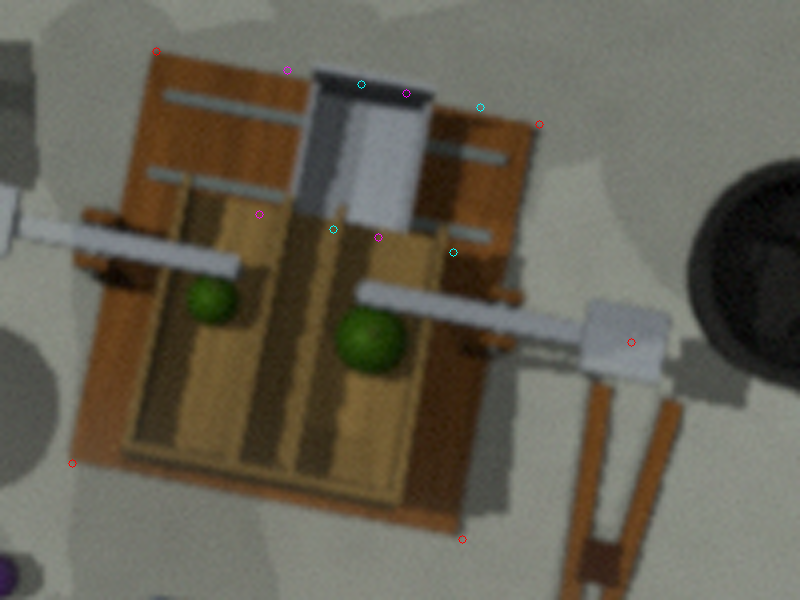

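The crop confirms the larger lime is in the right lane at (370,338) and the smaller one in the left lane at (213,300). So the tray must go to its right stop, using a push on its left wall. I'll close the fingers and align the tool with the chute.

{"api": "move_arm", "payload": {"steps": [{"spin": 0.145}, {"spin": 0.145}, {"spin": 0.145}, {"spin": 0.145}, {}], "claw": 0}}

```text
$.steps[0]: bad value
```

```bash
cat >> h.py <<'E'
from scipy.spatial.transform import Rotation as Ro
def go(x,y,ztip):
    from bench import telemetry,r
    s=telemetry.read_state(); R=Ro.from_quat(s["eef_rot"]).as_matrix(); p=np.load("p.npy")
    T=w(p,[[x,y,ztip+r.tips_ahead]])[0]; ax=R[:,0]
    print("t",s["time"],"yaw err",np.arctan2(ax[1],ax[0])-p[2],"z-axis",R[:,2].round(3),"d tool cm",(R.T@(T-s["ee_pos"])*100).round(2),"F",s["ft_force"].round(1),"w",s["width"],"tips z",s["ee_pos"][2]-r.tips_ahead)
E
python3 -c "
from h import *
go(.114,.06,.2)"
```

```text
t 0.1 yaw err 0.5799848518271737 z-axis [-0.001  0.001 -1.   ] d tool cm [ 62.85 -43.41   2.23] F [ 0.2 -0.1 -0.1] w 0.08677139308258543 tips z 0.22181201419159444
```

{"api": "move_arm", "payload": {"steps": [{"dx": 0, "dy": 0, "dz": 0, "spin": 0.145}, {"dx": 0, "dy": 0, "dz": 0, "spin": 0.145}, {"dx": 0, "dy": 0, "dz": 0, "spin": 0.145}, {"dx": 0, "dy": 0, "dz": 0, "spin": 0.145}, {"dx": 0, "dy": 0, "dz": 0, "spin": 0}], "claw": 0}}

```text
time: 0.6
ee_pos: [0.2416, -0.5763, 0.4043]
eef_rot: [0.996, -0.093, -0.0, -0.0]
ft_force: [-0.5, 0.5, -0.3]
width: 0.0548
grip_force: 0.0
```

```bash
python3 -c "
from h import *
go(.114,.06,.2)"
```

```text
t 0.6 yaw err -0.002431866197722815 z-axis [-0.     0.001 -1.   ] d tool cm [ 28.6  -70.83   2.24] F [-0.5  0.5 -0.3] w 0.05480000681068525 tips z 0.22214921068624835
```

{"api": "move_arm", "payload": {"steps": [{"dx": 1.43, "dy": -3.54, "dz": 0, "spin": 0}, {"dx": 1.43, "dy": -3.54, "dz": 0, "spin": 0}, {"dx": 1.43, "dy": -3.54, "dz": 0, "spin": 0}, {"dx": 1.43, "dy": -3.54, "dz": 0, "spin": 0}, {"dx": 1.43, "dy": -3.54, "dz": 0, "spin": 0}, {"dx": 1.43, "dy": -3.54, "dz": 0, "spin": 0}, {"dx": 1.43, "dy": -3.54, "dz": 0, "spin": 0}, {"dx": 1.43, "dy": -3.54, "dz": 0, "spin": 0}, {"dx": 1.43, "dy": -3.54, "dz": 0, "spin": 0}, {"dx": 1.43, "dy": -3.54, "dz": 0, "spin": 0}]}}

```text
time: 1.6
ee_pos: [0.4472, -0.2529, 0.4048]
eef_rot: [0.996, -0.089, 0.0, 0.0]
ft_force: [0.8, -0.2, -0.2]
width: 0.0007
grip_force: 0.0
```

{"api": "move_arm", "payload": {"steps": [{"dx": 1.43, "dy": -3.54, "dz": 0, "spin": 0}, {"dx": 1.43, "dy": -3.54, "dz": 0, "spin": 0}, {"dx": 1.43, "dy": -3.54, "dz": 0, "spin": 0}, {"dx": 1.43, "dy": -3.54, "dz": 0, "spin": 0}, {"dx": 1.43, "dy": -3.54, "dz": 0, "spin": 0}, {"dx": 1.43, "dy": -3.54, "dz": 0, "spin": 0}, {"dx": 1.43, "dy": -3.54, "dz": 0, "spin": 0}, {"dx": 1.43, "dy": -3.54, "dz": 0, "spin": 0}, {"dx": 1.43, "dy": -3.54, "dz": 0, "spin": 0}, {"dx": 1.43, "dy": -3.54, "dz": 0, "spin": 0}, {"dx": 0, "dy": 0, "dz": 0, "spin": 0}]}}

```text
time: 2.7
ee_pos: [0.6525, 0.0733, 0.4037]
eef_rot: [0.996, -0.086, -0.001, -0.002]
ft_force: [-0.3, 0.0, 0.0]
width: 0.0005
grip_force: 0.0
```

```bash
python3 -c "
from h import *
from bench import imaging
go(.114,.06,.035)
c=imaging.camera('top'); cv2.imwrite('pics/t2.png',cv2.resize(c['img'][60:260,140:400,::-1],None,fx=3,fy=3,interpolation=2))
c=imaging.camera('wrist'); cv2.imwrite('pics/w2.png',c['img'][:,:,::-1]); pickle.dump(c,open('wrist.pkl','wb'))
p=np.load('p.npy')
for y in (-.05,-.02,0): print(y,proj(c,w(p,[[.114-.049,y+.04,.043],[.114+.049,y+.04,.088],[.114-.049,y-.04,.043],[.114+.049,y-.04,.088]])).round(0).tolist())
"
```

```text
t 2.7 yaw err 0.011540734364135857 z-axis [-0.001  0.003 -1.   ] d tool cm [ 0.22  0.66 18.65] F [-0.3  0.   0. ] w 0.0004751461048402268 tips z 0.22148174080756397
-0.05 [[309.0, 210.0], [323.0, 139.0], [368.0, 211.0], [396.0, 140.0]]
-0.02 [[286.0, 210.0], [295.0, 138.0], [346.0, 210.0], [369.0, 140.0]]
0 [[271.0, 210.0], [276.0, 138.0], [331.0, 210.0], [351.0, 139.0]]
```

View pics/w2.png

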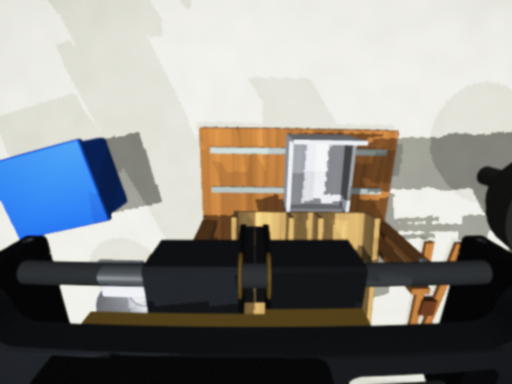

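The wrist view puts the tray at about y = -0.02 (edges at columns 288 to 352), with clear space on its left. I'll lower the closed fingers there.

{"api": "move_arm", "payload": {"steps": [{"dx": 0, "dy": 0, "dz": 4, "spin": 0}, {"dx": 0.2, "dy": 0, "dz": 4, "spin": 0}, {"dx": 0, "dy": 0, "dz": 4, "spin": 0}, {"dx": 0, "dy": 0, "dz": 3, "spin": 0}, {"dx": 0, "dy": 0, "dz": 2, "spin": 0}, {"dx": 0, "dy": 0, "dz": 1.5, "spin": 0}, {"dx": 0, "dy": 0, "dz": 0, "spin": 0}, {"dx": 0, "dy": 0, "dz": 0, "spin": 0}]}}

```text
time: 3.6
ee_pos: [0.654, 0.0667, 0.2207]
eef_rot: [0.996, -0.091, 0.0, 0.0]
ft_force: [0.6, 0.3, 0.4]
width: 0.0001
grip_force: 0.0
```

```bash
python3 -c "
from h import *
go(.114,.005,.035)"
```

```text
t 3.6 yaw err -6.927692030891941e-05 z-axis [ 0.001 -0.    -1.   ] d tool cm [-0.07  5.48  0.35] F [0.6 0.3 0.4] w 9.577920607007191e-05 tips z 0.03846680132284966
```

{"api": "move_arm", "payload": {"steps": [{"dx": 0, "dy": 0.5, "dz": 0, "spin": 0}, {"dx": 0, "dy": 0.5, "dz": 0, "spin": 0}, {"dx": 0, "dy": 0.5, "dz": 0, "spin": 0}, {"dx": 0, "dy": 0.4, "dz": 0, "spin": 0}, {"dx": 0, "dy": 0.4, "dz": 0, "spin": 0}, {"dx": 0, "dy": 0.4, "dz": 0, "spin": 0}, {"dx": 0, "dy": 0.4, "dz": 0, "spin": 0}, {"dx": 0, "dy": 0.4, "dz": 0, "spin": 0}, {"dx": 0, "dy": 0.4, "dz": 0, "spin": 0}, {"dx": 0, "dy": 0.4, "dz": 0, "spin": 0}, {"dx": 0, "dy": 0.4, "dz": 0, "spin": 0}]}}

```text
time: 4.7
ee_pos: [0.6451, 0.0208, 0.2198]
eef_rot: [0.996, -0.091, -0.0, -0.0]
ft_force: [-0.2, 0.9, 0.6]
width: 0.0006
grip_force: 0.8
```

{"api": "move_arm", "payload": {"steps": [{"dx": 0, "dy": 0.2, "dz": 0, "spin": 0}, {"dx": 0, "dy": 0.2, "dz": 0, "spin": 0}, {"dx": 0, "dy": 0, "dz": 0, "spin": 0}]}}

```text
time: 5.0
ee_pos: [0.6444, 0.0166, 0.2197]
eef_rot: [0.996, -0.092, -0.0, 0.0]
ft_force: [-0.0, 1.0, -0.0]
width: 0.0007
grip_force: 0.0
```

```bash
python3 -c "
from h import *
go(.114,.005,.035)"
```

```text
t 5.0 yaw err -0.0005078998529630119 z-axis [-0. -0. -1.] d tool cm [-0.04  0.38  0.25] F [-0.  1. -0.] w 0.0006965056874226668 tips z 0.03751548205083535
```

{"api": "move_arm", "payload": {"steps": [{"dx": 0, "dy": 0.2, "dz": 0, "spin": 0}, {"dx": 0, "dy": 0.2, "dz": 0, "spin": 0}, {"dx": 0, "dy": 0, "dz": 0, "spin": 0}]}}

```text
time: 5.3
ee_pos: [0.6437, 0.0128, 0.2197]
eef_rot: [0.996, -0.092, -0.0, 0.0]
ft_force: [0.4, 0.5, 0.4]
width: 0.0002
grip_force: 0.1
```

{"api": "move_arm", "payload": {"steps": [{"dx": 0, "dy": 0.2, "dz": 0, "spin": 0}, {"dx": 0, "dy": 0.1, "dz": 0, "spin": 0}, {"dx": 0, "dy": 0, "dz": 0, "spin": 0}]}}

```text
time: 5.6
ee_pos: [0.6432, 0.0107, 0.2197]
eef_rot: [0.996, -0.091, 0.0, -0.0]
ft_force: [0.7, 4.6, -1.4]
width: 0.0006
grip_force: 2.0
```

```bash
python3 -c "
from h import *
from bench import imaging
go(.114,.005,.035)
c=imaging.camera('wrist'); cv2.imwrite('pics/w3.png',c['img'][:,:,::-1])"
```

```text
t 5.6 yaw err 0.00035017737806949945 z-axis [ 0.     0.001 -1.   ] d tool cm [-0.03 -0.22  0.25] F [ 0.7  4.6 -1.4] w 0.000634025839979112 tips z 0.0375458533222357
```

View pics/w3.png

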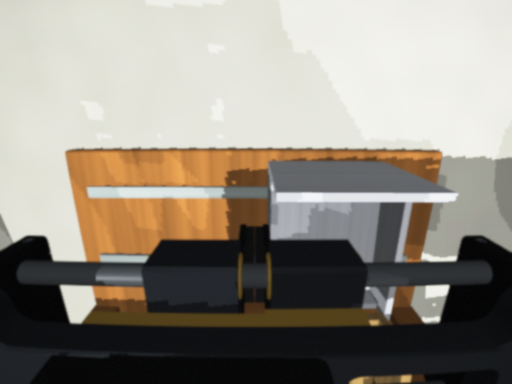

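The wrist view shows the fingers against the tray's left wall (column 268), with the tray near the right side of the base. I'll push a little further to see whether it is at the stop.

{"api": "move_arm", "payload": {"steps": [{"dx": 0, "dy": 0.2, "dz": 0, "spin": 0}, {"dx": 0, "dy": 0.1, "dz": 0, "spin": 0}, {"dx": 0, "dy": 0, "dz": 0, "spin": 0}]}}

```text
time: 5.95
ee_pos: [0.6429, 0.0101, 0.2198]
eef_rot: [0.996, -0.09, 0.001, -0.002]
ft_force: [4.8, 11.2, -5.2]
width: 0.0008
grip_force: 6.0
```

{"api": "move_arm", "payload": {"steps": [{"dx": 0, "dy": 0.2, "dz": 0, "spin": 0}, {"dx": 0, "dy": 0, "dz": 0, "spin": 0}, {"dx": 0, "dy": 0, "dz": 0, "spin": 0}]}}

```text
time: 6.25
ee_pos: [0.6427, 0.0096, 0.2198]
eef_rot: [0.996, -0.09, 0.001, -0.003]
ft_force: [7.3, 15.8, -6.4]
width: 0.0007
grip_force: 8.4
```

The force rises with no motion, so the tray is at its stop. I'll back off, rise and go to the right pad.

{"api": "move_arm", "payload": {"steps": [{"dx": 0, "dy": -1, "dz": 0, "spin": 0}, {"dx": 0, "dy": -2, "dz": 0, "spin": 0}, {"dx": 0, "dy": 0, "dz": -3, "spin": 0}, {"dx": 0, "dy": 0, "dz": -4, "spin": 0}, {"dx": 0, "dy": 0, "dz": -4, "spin": 0}, {"dx": 0, "dy": 0, "dz": -4, "spin": 0}, {"dx": 0, "dy": 0, "dz": -2, "spin": 0}, {"dx": 0, "dy": 0, "dz": 0, "spin": 0}]}}

```text
time: 7.05
ee_pos: [0.6482, 0.0343, 0.3938]
eef_rot: [0.996, -0.092, 0.003, 0.0]
ft_force: [0.4, 0.4, 1.0]
width: 0.0005
grip_force: 0.0
```

```bash
python3 -c "
from h import *
from bench import imaging
go(.02,-.205,.19)
c=imaging.camera('wrist'); cv2.imwrite('pics/w4.png',c['img'][:,:,::-1])
p=np.load('p.npy');print(proj(c,w(p,[[.114-.049,-.01,.043],[.114+.049,-.01,.088],[.114-.049,-.09,.043],[.114+.049,-.09,.088]])))"
```

```text
t 7.05 yaw err -0.0012925775700766695 z-axis [ 0.006 -0.001 -1.   ] d tool cm [-9.47 23.2   2.1 ] F [0.4 0.4 1. ] w 0.0004823086010008281 tips z 0.21156700120924002
[[282.16719446 216.39748708]
 [289.08146006 143.91976565]
 [343.66427469 216.24160174]
 [365.53831709 144.32415118]]
```

View pics/w4.png

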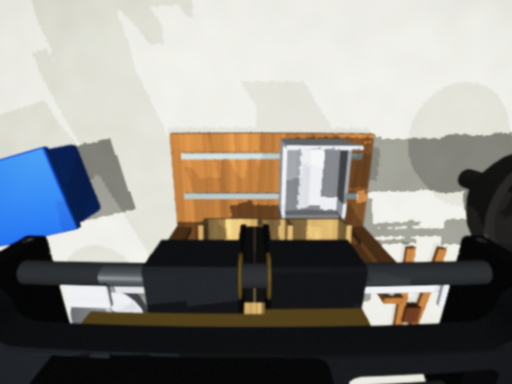

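The tray's near edge (282,217) matches the right-stop prediction (282,216). Next I'll move over the right pad.

{"api": "move_arm", "payload": {"steps": [{"dx": -1.2, "dy": 2.9, "dz": 0, "spin": 0}, {"dx": -1.2, "dy": 2.9, "dz": 0, "spin": 0}, {"dx": -1.2, "dy": 2.9, "dz": 0, "spin": 0}, {"dx": -1.2, "dy": 2.9, "dz": 0, "spin": 0}, {"dx": -1.2, "dy": 2.9, "dz": 0, "spin": 0}, {"dx": -1.2, "dy": 2.9, "dz": 0, "spin": 0}, {"dx": -1.2, "dy": 2.9, "dz": 0, "spin": 0}, {"dx": -1.1, "dy": 2.9, "dz": 0, "spin": 0}, {"dx": 0, "dy": 0, "dz": 0, "spin": 0}, {"dx": 0, "dy": 0, "dz": 0, "spin": 0}]}}

```text
time: 8.1
ee_pos: [0.5115, -0.1767, 0.3887]
eef_rot: [0.996, -0.092, -0.001, 0.0]
ft_force: [-0.2, 0.3, 0.6]
width: 0.0003
grip_force: 0.0
```

```bash
python3 -c "
from h import *
from bench import imaging
go(.02,-.205,.145)
c=imaging.camera('side'); cv2.imwrite('pics/s5.png',cv2.resize(c['img'][110:270,150:360,::-1],None,fx=3.5,fy=3.5,interpolation=2))"
```

```text
t 8.1 yaw err -0.002126832778998916 z-axis [-0.002  0.    -1.   ] d tool cm [ 0.12 -0.05  6.15] F [-0.2  0.3  0.6] w 0.0003112085806349018 tips z 0.20650795929004942
```

View pics/s5.png

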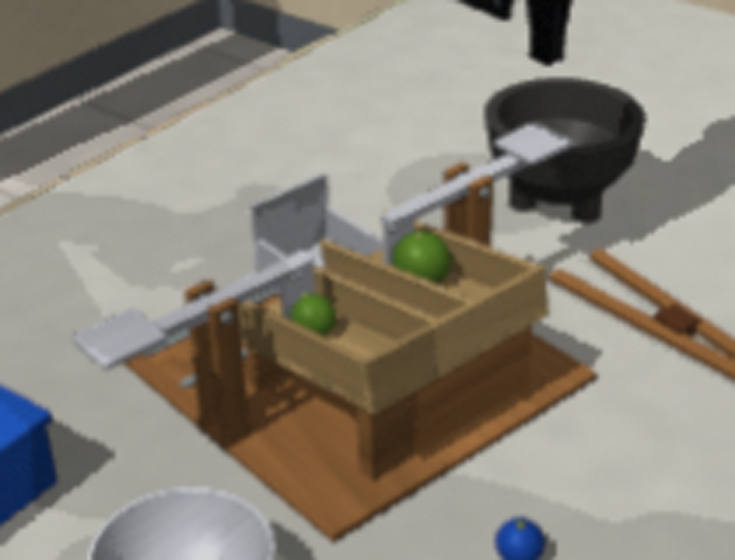

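The side view shows the tips (547,62) above the right pad (533,143), with the bigger lime behind its gate at (422,255). Now I'll press down.

{"api": "move_arm", "payload": {"steps": [{"dx": 0.1, "dy": 0, "dz": 3, "spin": 0}, {"dx": 0, "dy": 0, "dz": 2, "spin": 0}, {"dx": 0, "dy": 0, "dz": 1, "spin": 0}, {"dx": 0, "dy": 0, "dz": 0.8, "spin": 0}, {"dx": 0, "dy": 0, "dz": 0.8, "spin": 0}, {"dx": 0, "dy": 0, "dz": 0.8, "spin": 0}, {"dx": 0, "dy": 0, "dz": 0.8, "spin": 0}, {"dx": 0, "dy": 0, "dz": 0.6, "spin": 0}, {"dx": 0, "dy": 0, "dz": 0.4, "spin": 0}, {"dx": 0, "dy": 0, "dz": 0.2, "spin": 0}, {"dx": 0, "dy": 0, "dz": 0, "spin": 0}]}}

```text
time: 9.25
ee_pos: [0.5137, -0.1757, 0.2865]
eef_rot: [0.996, -0.091, 0.001, -0.0]
ft_force: [-1.5, 2.2, 7.4]
width: 0.0006
grip_force: 2.7
```

```bash
python3 -c "
from h import *
go(.02,-.205,.097)"
```

```text
t 9.25 yaw err 0.0004361431936907856 z-axis [ 0.002 -0.    -1.   ] d tool cm [-0.1   0.09  0.73] F [-1.5  2.2  7.4] w 0.0005678850101673705 tips z 0.10434970584772899
```

{"api": "move_arm", "payload": {"steps": [{"dx": 0, "dy": 0, "dz": 0.3, "spin": 0}, {"dx": 0, "dy": 0, "dz": 0.2, "spin": 0}, {"dx": 0, "dy": 0, "dz": 0.2, "spin": 0}, {"dx": 0, "dy": 0, "dz": 0, "spin": 0}]}}

```text
time: 9.65
ee_pos: [0.514, -0.1758, 0.2799]
eef_rot: [0.996, -0.091, 0.002, 0.0]
ft_force: [-0.7, 1.7, 7.6]
width: -0.0
grip_force: 3.0
```

{"api": "move_arm", "payload": {"steps": [{"dx": 0, "dy": 0, "dz": 0.2, "spin": 0}, {"dx": 0, "dy": 0, "dz": 0.1, "spin": 0}, {"dx": 0, "dy": 0, "dz": 0, "spin": 0}, {"dx": 0, "dy": 0, "dz": 0, "spin": 0}, {"dx": 0, "dy": 0, "dz": 0, "spin": 0}, {"dx": 0, "dy": 0, "dz": 0, "spin": 0}, {"dx": 0, "dy": 0, "dz": 0, "spin": 0}, {"dx": 0, "dy": 0, "dz": 0, "spin": 0}, {"dx": 0, "dy": 0, "dz": 0, "spin": 0}, {"dx": 0, "dy": 0, "dz": 0, "spin": 0}]}}

```text
time: 10.65
ee_pos: [0.5141, -0.1759, 0.2772]
eef_rot: [0.996, -0.091, 0.002, 0.0]
ft_force: [-0.3, 1.1, 7.1]
width: 0.0007
grip_force: 3.1
```

```bash
python3 -c "
from h import *
from bench import imaging
go(.02,-.205,.097)
c=imaging.camera('side'); cv2.imwrite('pics/s6.png',cv2.resize(c['img'][110:270,150:360,::-1],None,fx=3.5,fy=3.5,interpolation=2))"
```

```text
t 10.65 yaw err 0.00027501380182709534 z-axis [ 0.004 -0.001 -1.   ] d tool cm [-0.13  0.07 -0.2 ] F [-0.3  1.1  7.1] w 0.0006903221719177302 tips z 0.09500647498578799
```

View pics/s6.png

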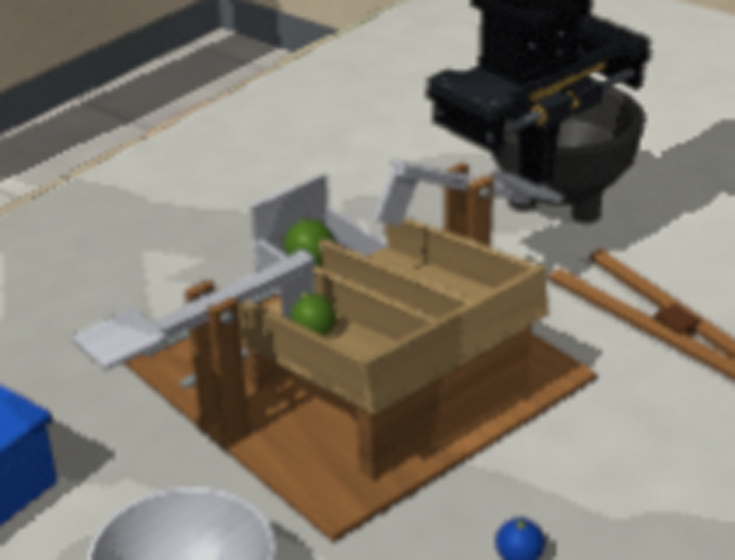

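The gate is up (395,195), the large lime is in the tray at (308,242), and the small lime is still behind its gate at (313,313). I'll release gently.

{"api": "move_arm", "payload": {"steps": [{"dx": 0, "dy": 0, "dz": -0.7, "spin": 0}, {"dx": 0, "dy": 0, "dz": -0.8, "spin": 0}, {"dx": 0, "dy": 0, "dz": -0.8, "spin": 0}, {"dx": 0, "dy": 0, "dz": -0.8, "spin": 0}, {"dx": 0, "dy": 0, "dz": -0.8, "spin": 0}, {"dx": 0, "dy": 0, "dz": -1, "spin": 0}, {"dx": 0, "dy": 0, "dz": -2, "spin": 0}, {"dx": 0, "dy": 0, "dz": -3, "spin": 0}, {"dx": 0, "dy": 0, "dz": -3, "spin": 0}, {"dx": 0, "dy": 0, "dz": 0, "spin": 0}, {"dx": 0, "dy": 0, "dz": 0, "spin": 0}, {"dx": 0, "dy": 0, "dz": 0, "spin": 0}]}}

```text
time: 11.9
ee_pos: [0.5128, -0.1758, 0.4037]
eef_rot: [0.996, -0.091, -0.001, -0.0]
ft_force: [0.3, 0.8, 0.3]
width: 0.0004
grip_force: 0.0
```

```bash
python3 -c "
from h import *
from bench import imaging
go(.02,-.205,.2)
c=imaging.camera('side'); a=cv2.resize(c['img'][110:270,150:360,::-1],(400,305)); c=imaging.camera('top'); b=cv2.resize(c['img'][80:260,140:376,::-1],(400,305))
cv2.imwrite('pics/s7.png',np.hstack([a,b]))"
```

```text
t 11.9 yaw err 0.00039060147705324844 z-axis [-0.002  0.001 -1.   ] d tool cm [0.   0.06 2.15] F [0.3 0.8 0.3] w 0.0003568025776652011 tips z 0.22146490390404708
```

View pics/s7.png

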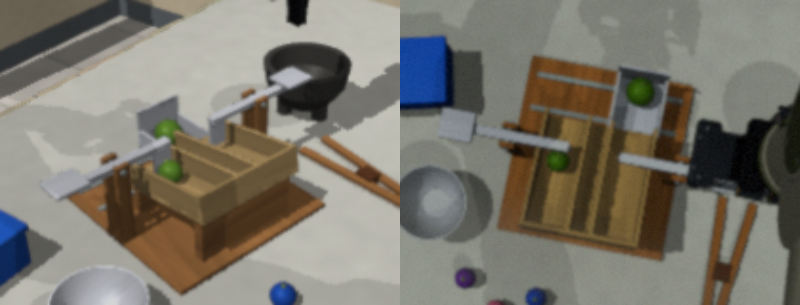

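The large lime is in the tray (top view 640,92), the lever is level again, and the small lime is held at (557,160).

```bash
python3 -c "
from bench import job
print(job.close_job())"
```

```text
the job is handed in; nothing more can be done
None
```

The larger lime is in the catch tray at its right stop, the right lever is level with its gate shut, the smaller lime is still behind its own gate, and the job is handed in at about 12 s.

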